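# Press the bushing home with the ratchet bar clamp, then let the jaw back

### The job

Press the brass bushing fully home into its block with the bar clamp: pump the black trigger until the flange sits tight on the block and the trigger goes firm, and stop there, for pumping on would crush the bushing. Then hold the red release lever down until the jaw has slid all the way back, and let go. Leave the seals and the spanner where they lie.

Things in the scene. Friction and masses are not known exactly. Their poses are not given: they have to be found in the camera images.
- clamp: bench-mounted ratchet bar clamp, fixed to the bench: grey base plate 345 x 84 x 12 mm with a blue housing, 98 mm high. Origin on the bench, under the trigger's pivot in the housing. +x runs along the steel bar from the housing to the jaw and on to the block; +y is the flank with the red release lever; +z is up. The trigger stands out of the housing to -x.
- trigger_pad (a point): centre of the upper face of the black press plate (34 mm along the bar, 42 mm across it) at the end of the trigger, 105 mm from the pivot, which lies 80 mm above the clamp's origin; about 109 mm over the bench when the trigger is up. Press it straight down from above; nothing stands over or beside it.
- trigger (a joint): turn of the trigger, rad: 0 = up (springs up when let go), 0.4 = down on a hard stop (42 mm lower at the plate). Each stroke of 36 mm or more moves the jaw 10 mm on. Pressed at some 30 mm/s it takes 3 to 7 N with the jaw free, 6 to 10 N while the bushing slides; with the flange home it goes firm, 1 to 2 N per mm. 13 to 18 N short of the stop is tight; over 20 N crushes the bushing.
- jaw (a joint): slide of bar and jaw, m: 0 = fully back against the housing, up to 0.065 toward the block. The ratchet holds it where it was pumped to; only the release lever frees it.
- jaw_pad: black rubber pad, 40 x 40 x 9 mm, on the jaw's face; its front face, which meets the bushing's flange, lies 67 mm ahead of this body's origin along the bar.
- release_pad (a point): centre of the upper face of the red release lever's press plate (32 mm along the bar, 26 mm across), 84 mm over the bench at rest, 76 mm from the bar's middle on the +y flank of the housing. Press it straight down from above.
- release (a joint): turn of the release lever, rad: 0 = up, 0.3 = fully down on its stop (12 mm lower at the press plate, about 4 to 6 N). Held beyond about 0.2 (9 mm down) it lifts the pawl and a spring slides the jaw back at some 35 mm/s; let go, it springs up and the ratchet holds the jaw again.
- bush (a joint): how far the bushing's flange still stands off the block, m: 0 = fully home, at most 0.020. The bushing fits tightly and slides only under a push of about 6 N.
- flange: brass flange, 35 mm across and 5 mm thick, on the bushing (27 mm diameter), facing the jaw. Its centre lies 32 mm above this origin, its rear face level with it.
- block: aluminium bearing block, 34 x 54 x 52 mm, fixed on the clamp's base plate, at a different place along the bar each time; origin under the middle of its front face (the one to the jaw).
- seal_a_center (a point): loose black rubber seal ring, 30 x 30 x 10 mm, lying beside the clamp; point at its centre. Leave it.
- seal_b_center (a point): a second loose black rubber seal ring of the same size; point at its centre. Leave it.
- spanner_center (a point): loose steel spanner, 26 x 144 x 6 mm, lying beside the clamp; point at its centre. Leave it.

How it is judged:
On the way, in this order (a step that is already met when the one before it is completed fails the run):
1. the bushing is pressed tight: flange within 1.5 mm of the block while the jaw's pad pushes it with more than 13 N (value of joint bush below 0.0015 m and contact force between jaw_pad and flange above 13 N), for 0.1 s.
2. the release lever has let the jaw slide back to within 3 mm of fully back (value of joint jaw below 0.003 m), for 0.2 s.
At the end, for the whole second after the job is handed in: the bushing's flange is within 1.5 mm of the block, the jaw is within 3 mm of fully back, and trigger and release lever are let go and have sprung up (each within 0.03 rad) (value of joint bush below 0.0015 m and value of joint jaw below 0.003 m and value of joint each of trigger, release below 0.03 rad); the robot touches nothing.
It fails at once if the jaw crushes the bushing (pad pushes the flange with more than 40 N) (contact force between jaw_pad and flange above 40 N).
It fails at once if the bushing is pushed by the fingers (contact force between the fingers and flange above 2 N).
It fails at once if a seal or the spanner is moved by more than 20 mm (distance of any of seal_a_center, seal_b_center, spanner_center from where it was at the start of the episode above 0.02 m).
It also fails if it takes over 64 s, if anything falls off the work surface, if the arm or the gripper's body presses on something with over 40 N, if the wrist force passes 120 N, or if a joint passes its speed limit or range.

### The arm

A 7-joint arm with a two-finger parallel gripper is mounted at the origin on a cart in front of the work surface, level with it; the furniture and walls round the work are solid. World frame = base frame: x ahead of the robot, y to its left, z up, the work surface at z = 0. Lengths are in m, angles in rad, forces in N, time in s.
With the tool pointing down it reaches from about 0.35 to 0.9 m from the base axis. Payload 8.1 kg.
Tool frame: the origin (TCP) lies midway between the tips of the shut fingers; the grasp point (between the pads) lies 19 mm behind it (arm.hold_point_z is the distance from the TCP to the grasp point, in m); z points along the fingers, y is the direction in which the jaws open and shut (so a half turn about z gives the same grasp; the last joint's range is limited). The gripper opens to 92 mm and grips with 3 to 60 N. Pads are 19 mm wide; open, the fingers measure 130 mm over their backs; the gripper's body (75 mm by 190 mm) begins 47 mm behind the grasp point.
Start: joints at [1.066, 0.434, 0.025, 1.573, -0.012, 1.134, -0.075], TCP at [0.244, -0.575, 0.227] pointing down, gripper open.
Joint ranges: [-2.62, 2.62], [-0.44, 2.09], [-1.27, 1.32], [0.08, 2.57], [-1.32, 4.46], [0.12, 2], [-2.74, 2.74]. Speed limits (rad/s): [2.22, 2.22, 3.01, 3.01, 3.14, 3.14, 3.14].

### API

Orientations are given as a rotation vector (axis times angle).
In Python, from cell import arm gives the robot as it stands.
- The arm moves only by the shell command python3 -m pendant 'ROWS' [FORCE]. ROWS is JSON, a list of rows, each a list of 3 entries, a list of its own where there are three numbers: the shift along the tool's x, y, z in m, then the turn, a rotation vector about the tool's x, y, z in degrees, then the finger opening in m, from 0 to 0.0918. A call has 1 to 10 rows; each row shifts and turns the commanded pose from where the row before left it, along the tool's axes as they then stand; what a row does not reach is not made up. A row lasts 1/8 s, in which the tool goes at most 62.5 mm and 10.7 degrees, less where a joint would pass 70% of its speed; a pose out of reach is approached as far as the arm can. A call with a gripper value outside its range is refused whole. The fingers move at their own pace and stop on an object; FORCE is the grip in N (left out, the last holds). Time passes only in rows, so rows that do not move let the fingers close. It gives the time, the measured TCP pose, the force and the opening at its end, in the units of the state.
- arm.observe(): the state, without advancing time (a new reading comes with each control period).
- arm.get_image(name): name is "scene" or "top" or "wrist"; returns (picture, depth): 420x560x3 uint8, red, green, blue; 420x560 float32, m along the optical axis (not along the pixel's ray), 0 where there is no reading.
- arm.camera_params(name): a dict with "fovy" (degrees; the focal length in pixels is half the picture's height over the tangent of half this angle, whatever the lens; pixels are square), "cx", "cy" (the principal point, pixels), "rvec" (rotation vector, rad) and "tvec" (3), from world to camera coordinates, as OpenCV has them; the wrist camera has in their place "mount" (4x4, takes a point from camera to tool coordinates, whose origin is the TCP and whose axes are the flange's). Camera axes: x right, y down, z forward; pixel columns grow to the right and rows downward; lengths in m; the calibration is good to about 2 mm. A picture is of the moment at which its call begins: read the wrist's pose just before it. camera_params takes no time and is no camera call.
- arm.sign_off(): hands the job in, once; it reports no verdict.
Trained networks look in the newest picture that a camera, given by its name, has taken for a name from the list of things; names that differ only in an ending like _2 or _b are one class to them, and where a whole thing is asked for, a point or a joint stands for the part that bears it (a point fixed in the world has none). Each returns a list of dicts, best first, with "conf" (0 to 1); they miss things now and then, are a little off and sometimes report something else, mostly with a low value. They report only what shows in the picture. A call takes as long as a camera call.
- arm.look_for(camera, label): "rect" ([centre column, centre row, width, height] in pixels, round what is visible of it).
- arm.masks_of(camera, label): "pixels" (420x560 bool, what is visible of it) and "rect" ([centre column, centre row, width, height] in pixels, round what is visible of it).
The state is a dict: "clock": time; "joints": joint angles; "dq": joint speeds; "joint_efforts": joint torques, N m; "position": TCP position; "ee_rot": TCP orientation; "force": force on the tool from outside, world axes, zero at the start; "ft_torque": the same for the moment, N m; "width": opening from 0.0 (shut) to 1.0 (fully open).
Only numpy, scipy, OpenCV 4.12 (cv2) and the standard library are available. Lean on these libraries where they do the work, as an engineer would, in place of code of your own. Each camera call takes 0.05 s, during which the arm holds its last target.

## Working session

There is one attempt and no reset: what is moved stays moved. The work goes in short steps, Python scripts to look and compute and a shell command to move; the robot and the scene stay as the last step left them, time stands still between calls to the robot, and variables do not carry over. Pictures are saved under pics/ and viewed, and the job is handed in when it is done.

```bash
ls; mkdir -p pics
python3 - <<'E'
from cell import arm
import cv2
s=arm.observe(); print({k:s[k] for k in s})
for n in ("scene","top"):
    p,d=arm.get_image(n); cv2.imwrite(f"pics/{n}0.png",p[:,:,::-1]); print(n,arm.camera_params(n))
    import numpy as np; np.savez(f"{n}0.npz",p=p,d=d)
E
```

```text
pics
{'clock': 0.0, 'joints': array([ 1.06640434,  0.4352577 ,  0.02497927,  1.57408485, -0.01155839,
        1.13402209, -0.07508762]), 'dq': array([-0.00051086, -0.0009514 ,  0.00041842,  0.00075565,  0.00017414,
       -0.00142685, -0.00086293]), 'joint_efforts': array([ 5.59332912e-04, -6.67847586e+01,  9.85076465e-01, -3.14461648e+01,
       -6.05337764e-02,  4.30018036e-02,  1.34269289e-04]), 'position': array([ 0.24414677, -0.57478122,  0.22592824]), 'ee_rot': array([-3.07690761e+00, -6.26518022e-01,  7.95848969e-04]), 'force': array([-0.7845126 ,  0.3967907 ,  0.49051227]), 'ft_torque': array([0.02724975, 0.01687461, 0.01126142]), 'width': 1.0020465931615001}
scene {'fovy': 47.79194728042741, 'cx': 282.1165449028687, 'cy': 212.05359341361967, 'rvec': array([ 1.01075443, -2.14888485,  1.28020956]), 'tvec': array([0.4137895 , 0.26714439, 0.60845018])}
top {'fovy': 55.22414796986559, 'cx': 283.8947440378401, 'cy': 213.20336507869598, 'rvec': array([ 2.00020868, -2.23234432,  0.23065387]), 'tvec': array([0.12030109, 0.57249963, 0.82136074])}
```

View pics/scene0.png

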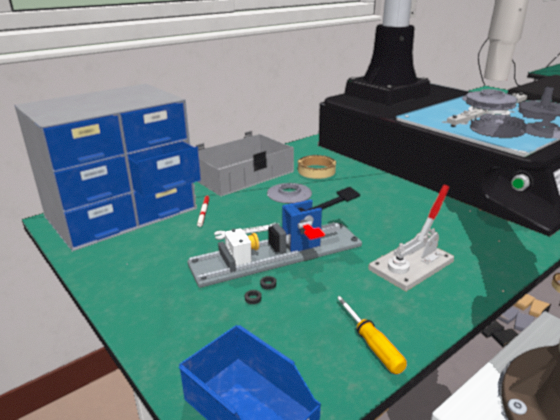

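View pics/top0.png

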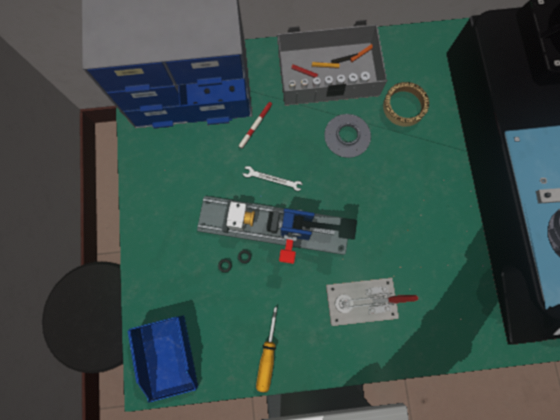

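The scene view shows the clamp in mid-bench. In the top view the trigger plate is near (347,229), the red release plate near (288,256), and the white block near (237,214). Next I measure these.

```bash
cat > h.py <<'E'
import numpy as np, cv2
from cell import arm
def world(n,d,m=None,uv=None):
    c=arm.camera_params(n); f=210/np.tan(np.radians(c["fovy"]/2)); R=cv2.Rodrigues(c["rvec"])[0]
    v,u=np.nonzero(m&(d>0)); z=d[v,u]
    P=np.c_[(u-c["cx"])/f*z,(v-c["cy"])/f*z,z]
    return (P-c["tvec"])@R,u,v
E
python3 - <<'E'
from h import *
for n in ("scene","top"):
    p,d=arm.get_image(n); 
    for l in ("trigger_pad","release_pad","block","flange","jaw_pad","clamp"):
        for r in arm.masks_of(n,l)[:2]:
            m=r["pixels"]; W,u,v=world(n,d,m)
            print(n,l,round(r["conf"],2),np.round(r["rect"]),m.sum(),"med",np.median(W,0).round(3),"min",np.percentile(W,3,0).round(3),"max",np.percentile(W,97,0).round(3))
    # colour
    q=p.astype(int)
    W,u,v=world(n,d,np.ones(d.shape,bool)); col=q[v,u]
    red=(col[:,0]>140)&(col[:,1]<60)&(col[:,2]<60)
    k=red&(abs(W[:,2]-.084)<.008); print(n,"red",k.sum())
    if n=="top":
        k=red&(u>270)&(u<310)&(v>235)&(v<270); print(np.c_[u,v,W.round(3)][k][::6])
        k=(u>335)&(u<362)&(v>215)&(v<245)&(W[:,2]>.09); print("trig",k.sum(),W[k].mean(0),W[k].min(0),W[k].max(0))
E
```

```text
scene trigger_pad 0.73 [332. 199.  60.  29.] 428 med [ 0.531 -0.055  0.1  ] min [ 0.504 -0.237 -0.002] max [0.677 0.01  0.11 ]
scene release_pad 0.77 [311. 230.  35.  20.] 280 med [0.491 0.057 0.08 ] min [0.47  0.024 0.059] max [0.527 0.076 0.083]
scene block 0.61 [239. 249.  44.  44.] 1108 med [0.572 0.169 0.044] min [0.559 0.129 0.017] max [0.618 0.194 0.064]
scene flange 0.65 [254. 242.  17.  17.] 162 med [0.572 0.132 0.05 ] min [0.561 0.1   0.01 ] max [0.601 0.151 0.06 ]
scene jaw_pad 0.82 [272. 239.   9.  24.] 215 med [0.563 0.093 0.045] min [0.549 0.085 0.021] max [0.585 0.098 0.059]
scene clamp 0.78 [275. 238. 171. 103.] 5864 med [0.542 0.062 0.016] min [ 0.488 -0.071  0.002] max [0.63  0.242 0.103]
scene red 179
top trigger_pad 0.86 [324. 226.  61.  24.] 722 med [ 0.538 -0.05   0.099] min [ 0.508 -0.083  0.011] max [0.563 0.037 0.112]
top release_pad 0.88 [286. 250.  17.  29.] 284 med [0.493 0.058 0.082] min [0.474 0.044 0.078] max [0.524 0.076 0.086]
top block 0.77 [237. 219.  33.  29.] 734 med [0.584 0.162 0.061] min [0.562 0.128 0.015] max [0.621 0.193 0.066]
top block 0.5
[... 1827 characters left out ...]

 [2.85e+02 2.57e+02 4.84e-01 6.50e-02 8.20e-02]
 [2.92e+02 2.57e+02 4.83e-01 5.10e-02 8.30e-02]
 [2.84e+02 2.58e+02 4.82e-01 6.80e-02 8.40e-02]
 [2.90e+02 2.58e+02 4.81e-01 5.50e-02 8.50e-02]
 [2.81e+02 2.59e+02 4.81e-01 7.40e-02 8.20e-02]
 [2.87e+02 2.59e+02 4.80e-01 6.20e-02 8.30e-02]
 [2.80e+02 2.60e+02 4.79e-01 7.60e-02 8.30e-02]
 [2.86e+02 2.60e+02 4.78e-01 6.40e-02 8.40e-02]
 [2.92e+02 2.60e+02 4.76e-01 5.20e-02 8.60e-02]
 [2.85e+02 2.61e+02 4.76e-01 6.60e-02 8.20e-02]
 [2.91e+02 2.61e+02 4.75e-01 5.40e-02 8.40e-02]
 [2.90e+02 2.62e+02 4.73e-01 5.60e-02 8.20e-02]]
trig 357 [ 0.52647073 -0.06597693  0.10745984] [ 0.50324486 -0.08824771  0.09683636] [ 0.54986996 -0.04550883  0.11439586]
```

Run:
```python
from h import *
z=np.load("top0.npz");p,d=z["p"].astype(int),z["d"]
W,u,v=world("top",d,np.ones(d.shape,bool)); col=p[v,u]
k=(u>325)&(u<365)&(v>212)&(v<248)&(W[:,2]>.103)
def rect(k,s):
    r=cv2.minAreaRect((W[k,:2]*1000).astype(np.float32)); print(s,k.sum(),r,W[k].mean(0).round(4)); return
rect(k&(col.max(1)<70),"trig")
red=(col[:,0]>140)&(col[:,1]<60)&(col[:,2]<60)
rect(red&(u>270)&(u<310)&(v>=252)&(v<270),"rel")
b=(u>215)&(u<256)&(v>195)&(v<240)&(abs(W[:,2]-.064)<.006)&(col.min(1)>110); rect(b,"block")
dirs=np.radians(15.4)
c=np.array([.528,-.068])
base=(u>190)&(u<360)&(v>185)&(v<260)&(abs(W[:,2]-.012)<.004); rect(base,"base")
r=cv2.minAreaRect((W[base,:2]*1000).astype(np.float32)); bx=cv2.boxPoints(r); e=max([bx[1]-bx[0],bx[2]-bx[1]],key=np.linalg.norm); e=e/np.linalg.norm(e); e=e*np.sign(e[1]); print("dir",e)
s=(W[:,:2]-c)@e*1000; t=(W[:,:2]-c)@[-e[1],e[0]]*1000
for a in range(-25,290,4):
    k=(s>=a)&(s<a+4)&(abs(t)<8)
    if k.sum(): print(a,k.sum(),np.percentile(W[k,2],85).round(3),np.median(col[k],0))
p2=cv2.resize(z["p"][180:275,190:370,::-1],None,fx=4.4,fy=4.4,interpolation=cv2.INTER_CUBIC); cv2.imwrite("pics/crop.png",p2)
```

```text
trig 314 ((527.608154296875, -65.68811798095703), (37.110355377197266, 41.67073440551758), 75.71795654296875) [ 0.5265 -0.0677  0.1082]
rel 150 ((484.07049560546875, 61.20757293701172), (29.399677276611328, 21.259845733642578), 83.999755859375) [0.4846 0.0613 0.0832]
block 369 ((590.220458984375, 162.18516540527344), (34.49355697631836, 54.132423400878906), 73.82451629638672) [0.5894 0.1624 0.0634]
base 2641 ((542.7286987304688, 91.0099868774414), (344.12884521484375, 137.5801544189453), 74.5979995727539) [0.5627 0.0945 0.0112]
dir [0.26558974 0.9640861 ]
-25 3 0.0 [47. 96. 79.]
-21 4 -0.001 [56.  87.5 77.5]
-17 13 0.11 [27. 41. 37.]
-13 15 0.112 [28. 38. 35.]
-9 15 0.112 [29. 41. 37.]
-5 17 0.11 [30. 41. 38.]
-1 17 0.11 [31. 43. 40.]
3 15 0.109 [32. 44. 40.]
7 28 0.107 [33.5 46.  42. ]
11 26 0.107 [33. 46. 42.]
15 20 0.105 [37.5 50.  47. ]
19 24 0.101 [74.5 84.  82.5]
23 23 0.1 [82. 89. 89.]
27 23 0.1 [89. 96. 95.]
31 24 0.099 [59.5 67.  65.5]
35 22 0.098 [81.  87.5 87.5]
39 24 0.097 [80.5 86.  86. ]
43 22 0.097 [83. 89. 89.]
47 23 0.095 [91. 98. 98.]
51 23 0.095 [74. 78. 78.]
55 21
[... 1035 characters left out ...]
6 0.058 [87.5 86.  60.5]
203 13 0.06 [180. 140.  65.]
207 12 0.057 [176.5 137.   64. ]
211 12 0.056 [196.  154.5  71.5]
215 12 0.058 [185.5 145.5  67.5]
219 17 0.063 [172. 157. 141.]
223 12 0.064 [210.  209.  209.5]
227 13 0.065 [209. 208. 207.]
231 14 0.064 [209.  207.5 207. ]
235 13 0.064 [209. 208. 208.]
239 13 0.065 [209. 208. 207.]
243 13 0.065 [209. 207. 207.]
247 13 0.066 [210. 209. 208.]
251 14 0.065 [197.5 196.5 196.5]
255 1 0.063 [143. 145. 144.]
259 8 0.039 [83.  86.5 86. ]
263 8 0.038 [64.5 70.5 69.5]
267 4 0.037 [78.5 86.5 86. ]
271 10 0.013 [ 95.5 104.  103.5]
275 10 0.013 [103. 112. 112.]
279 13 0.012 [103. 112. 112.]
283 10 0.012 [103. 112. 111.]
287 13 0.014 [102. 112. 111.]
```

View pics/crop.png

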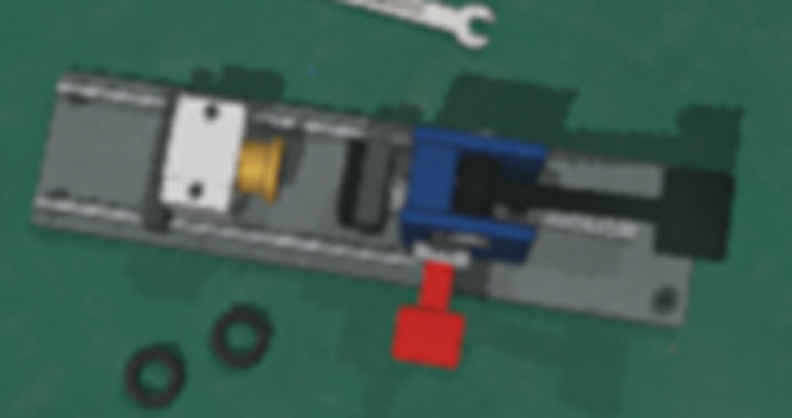

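The crop shows the jaw fully back and the pad about 31 mm from the flange. Pad front to home is about 46 mm, so roughly 4.6 strokes. Next I check the path and work out the move.

```bash
cat >> h.py <<'E'
def shift(target):
    s=arm.observe(); R=cv2.Rodrigues(s["ee_rot"])[0]; return R.T@(np.array(target)-s["position"]),s,R
E
python3 - <<'E'
from h import *
a=np.array([.244,-.575]);b=np.array([.527,-.067])
for n in("top","scene"):
    d=np.load(n+"0.npz")["d"]; W,u,v=world(n,d,np.ones(d.shape,bool))
    for t in np.arange(-.1,1.15,.1):
        k=np.linalg.norm(W[:,:2]-(a+t*(b-a)),axis=1)<.13
        print(n,round(t,1),(a+t*(b-a)).round(2),k.sum(), np.percentile(W[k,2],99.5).round(3) if k.any() else None)
    k=(W[:,2]>.05)&(W[:,0]>.2)&(W[:,0]<.48)&(W[:,1]<.03)&(W[:,1]>-.3); print("press",W[k].min(0),W[k].max(0))
d,s,R=shift([.527,-.067,.226]);print(d,R.round(3),np.linalg.norm(d))
E
```

```text
top -0.1 [ 0.22 -0.63] 154 0.018
top 0.0 [ 0.24 -0.57] 1118 0.084
top 0.1 [ 0.27 -0.52] 3261 0.167
top 0.2 [ 0.3  -0.47] 7472 0.169
top 0.3 [ 0.33 -0.42] 11451 0.173
top 0.4 [ 0.36 -0.37] 13878 0.177
top 0.5 [ 0.39 -0.32] 14659 0.169
top 0.6 [ 0.41 -0.27] 11358 0.153
top 0.7 [ 0.44 -0.22] 10152 0.138
top 0.8 [ 0.47 -0.17] 9997 0.138
top 0.9 [ 0.5  -0.12] 10022 0.122
top 1.0 [ 0.53 -0.07] 9789 0.11
top 1.1 [ 0.56 -0.02] 9647 0.11
press [ 0.36252768 -0.17404895  0.05000755] [ 0.38798351 -0.04263843  0.14837036]
scene -0.1 [ 0.22 -0.63] 277 -0.333
scene 0.0 [ 0.24 -0.57] 1998 0.178
scene 0.1 [ 0.27 -0.52] 5790 0.178
scene 0.2 [ 0.3  -0.47] 9919 0.186
scene 0.3 [ 0.33 -0.42] 12796 0.186
scene 0.4 [ 0.36 -0.37] 14624 0.185
scene 0.5 [ 0.39 -0.32] 12047 0.166
scene 0.6 [ 0.41 -0.27] 7946 0.148
scene 0.7 [ 0.44 -0.22] 7104 0.138
scene 0.8 [ 0.47 -0.17] 6636 0.139
scene 0.9 [ 0.5  -0.12] 5909 0.114
scene 1.0 [ 0.53 -0.07] 6421 0.109
scene 1.1 [ 0.56 -0.02] 7077 0.109
press [ 0.36000802 -0.17504269  0.05002712] [ 0.38381238 -0.0436417   0.14673379]
[ 0.45883288 -0.35727388  0.00073483] [[ 0.92   0.391  0.   ]
 [ 0.391 -0.92  -0.   ]
 [-0.     0.    -1.   ]] 0.5815262488534929
```

```bash
python3 -m pendant '[[[0.02,-0.016,-0.03],[0,0,0],0],[[0.044,-0.034,0],[0,0,0],0],[[0.044,-0.034,0],[0,0,0],0],[[0.044,-0.034,0],[0,0,0],0],[[0.044,-0.034,0],[0,0,0],0],[[0.044,-0.034,0],[0,0,0],0],[[0.044,-0.034,0],[0,0,0],0],[[0.044,-0.034,0],[0,0,0],0],[[0.044,-0.034,0],[0,0,0],0],[[0.044,-0.034,0],[0,0,0],0]]'
python3 - <<'E'
from h import *
d,s,R=shift([.527,-.067,.13]);print(d,s["position"],R.round(3))
E
```

```text
clock: 2.05
position: [0.5021, -0.1147, 0.257]
ee_rot: [3.078, 0.626, 0.001]
force: [0.6, -1.0, -0.3]
width: 0.009
[ 0.04147557 -0.03425216  0.12703965] [ 0.50211213 -0.11469249  0.2570375 ] [[ 0.921  0.391  0.001]
 [ 0.391 -0.921 -0.   ]
 [ 0.001  0.001 -1.   ]]
```

```bash
python3 -m pendant '[[[0.02,-0.017,0.045],[0,0,0],0],[[0.022,-0.018,0.045],[0,0,0],0],[[0,0,0.03],[0,0,0],0],[[0,0,0],[0,0,0],0]]'
python3 - <<'E'
from h import *
s=arm.observe();print(s["position"],s["force"])
for n in("scene","wrist"):
    p,d=arm.get_image(n); cv2.imwrite(f"pics/{n}1.png",p[:,:,::-1])
E
```

```text
clock: 2.55
position: [0.5248, -0.0674, 0.1349]
ee_rot: [-3.077, -0.628, 0.007]
force: [-0.2, -0.8, 0.2]
width: 0.002
[ 0.524759   -0.06736605  0.13491738] [-0.24358695 -0.78860398  0.23468781]
```

View pics/scene1.png

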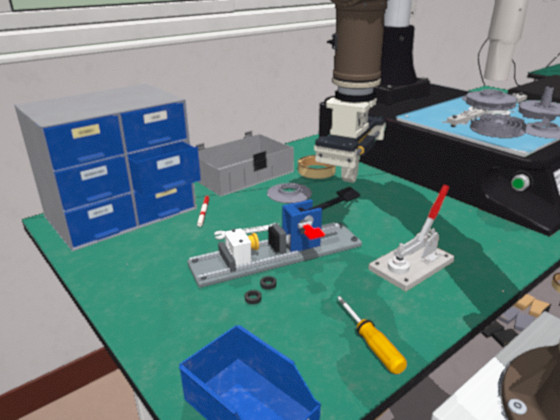

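View pics/wrist1.png

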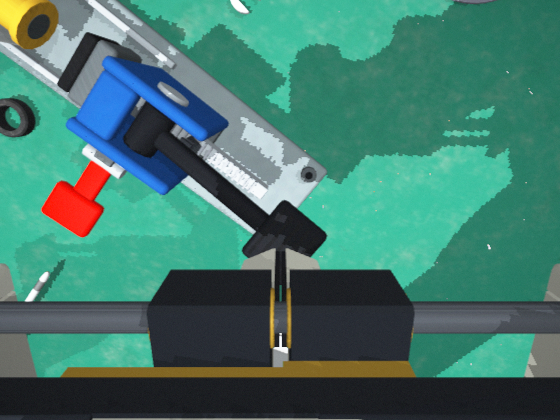

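The wrist view shows the closed fingertips at about (282,255), just above the trigger plate, which is centred near (290,232). I check the plate's centre with wrist depth.

Run:
```python
from h import *
s=arm.observe();R=cv2.Rodrigues(s["ee_rot"])[0]
p,d=arm.get_image("wrist");c=arm.camera_params("wrist");f=210/np.tan(np.radians(c["fovy"]/2))
v,u=np.nonzero(d>0);z=d[v,u];P=np.c_[(u-c["cx"])/f*z,(v-c["cy"])/f*z,z,np.ones(len(z))]@np.array(c["mount"]).T
W=P[:,:3]@R.T+s["position"]
k=(u>235)&(u<330)&(v>195)&(v<262)&(W[:,2]>.1)&(W[:,2]<.118)&(p[v,u].max(1)<70)
e=np.array([.2656,.9641]);a=(W[k,:2]-[.527,-.067])@e;b=(W[k,:2]-[.527,-.067])@[-e[1],e[0]]
print(k.sum(),W[k].min(0),W[k].max(0),np.percentile(a,[1,50,99]),np.percentile(b,[1,50,99]))
print(shift([.527,-.067,.115])[0], s["position"])
```

```text
2797 [ 0.51057395 -0.08899033  0.10000565] [ 0.55026234 -0.0403127   0.11237775] [-0.01723991  0.00415334  0.02153481] [-0.02093108 -0.007328    0.01752501]
[ 0.00017275 -0.00109396  0.02317527] [ 0.52675973 -0.06798317  0.13762398]
```

```bash
python3 -m pendant '[[[0,0,0.015],[0,0,0],0],[[0,0,0.01],[0,0,0],0],[[0,0,0.002],[0,0,0],0],[[0,0,0.004],[0,0,0],0]]'; python3 -m pendant '[[[0,0,0.004],[0,0,0],0],[[0,0,0.004],[0,0,0],0],[[0,0,0.004],[0,0,0],0],[[0,0,0.004],[0,0,0],0]]'; python3 -m pendant '[[[0,0,0.004],[0,0,0],0],[[0,0,0.004],[0,0,0],0],[[0,0,0.004],[0,0,0],0],[[0,0,0.004],[0,0,0],0]]'
```

```text
clock: 3.2
position: [0.5264, -0.0677, 0.1057]
ee_rot: [3.078, 0.627, 0.0]
force: [0.2, -0.5, 1.1]
width: 0.006
clock: 3.7
position: [0.5265, -0.0682, 0.0898]
ee_rot: [3.078, 0.626, 0.0]
force: [-0.1, -3.9, 4.8]
width: 0.006
clock: 4.2
position: [0.5266, -0.0681, 0.0737]
ee_rot: [3.078, 0.626, 0.001]
force: [-1.0, -3.6, 5.6]
width: 0.004
```

```bash
python3 -m pendant '[[[0,0,0.003],[0,0,0],0],[[0,0,0.002],[0,0,0],0],[[0,0,0],[0,0,0],0]]'; python3 -m pendant '[[[0,0,-0.014],[0,0,0],0],[[0,0,-0.014],[0,0,0],0],[[0,0,-0.014],[0,0,0],0],[[0,0,0],[0,0,0],0]]'
python3 - <<'E'
from h import *
for n in("top",):
    p,d=arm.get_image(n); cv2.imwrite(f"pics/{n}2.png",cv2.resize(p[180:275,190:370,::-1],None,fx=4.4,fy=4.4)); print(arm.observe()["position"])
    print([(r["conf"],r["rect"]) for r in arm.look_for(n,"jaw_pad")])
E
```

```text
clock: 4.58
position: [0.5267, -0.0677, 0.069]
ee_rot: [3.078, 0.626, 0.001]
force: [-1.5, -3.2, 8.2]
width: 0.006
clock: 5.08
position: [0.5273, -0.0675, 0.1122]
ee_rot: [3.078, 0.627, 0.004]
force: [-0.5, -0.3, -0.2]
width: 0.004
[ 0.52671137 -0.06763774  0.11136594]
[(0.61, [262.5, 222.8, 1.0, 23.7])]
```

View pics/top2.png

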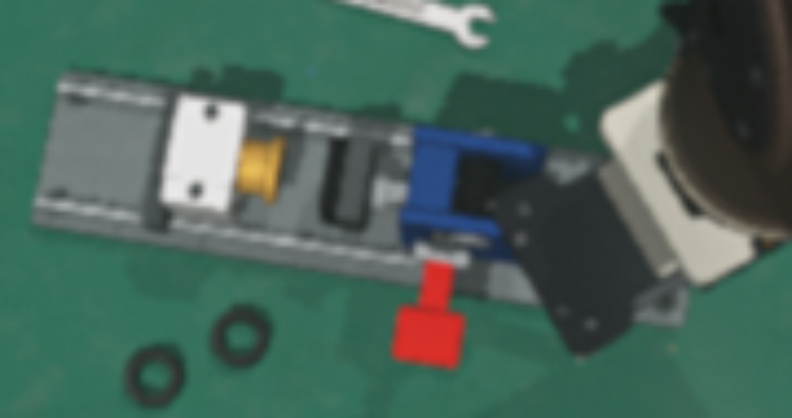

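The jaw advanced about 10 mm (pad front edge in the crop moved from about x=345 to 330). Stroke 2.

```bash
python3 -m pendant '[[[0,0,0.005],[0,0,0],0],[[0,0,0.004],[0,0,0],0],[[0,0,0.004],[0,0,0],0],[[0,0,0.004],[0,0,0],0],[[0,0,0.004],[0,0,0],0],[[0,0,0.004],[0,0,0],0],[[0,0,0.004],[0,0,0],0]]'; python3 -m pendant '[[[0,0,0.004],[0,0,0],0],[[0,0,0.004],[0,0,0],0],[[0,0,0.003],[0,0,0],0],[[0,0,0.001],[0,0,0],0]]';  python3 -m pendant '[[[0,0,-0.013],[0,0,0],0],[[0,0,-0.014],[0,0,0],0],[[0,0,-0.014],[0,0,0],0],[[0,0,0],[0,0,0],0]]'
python3 - <<'E'
from h import *
p,d=arm.get_image("top"); cv2.imwrite("pics/top3.png",cv2.resize(p[180:275,190:370,::-1],None,fx=4.4,fy=4.4)); print(arm.observe()["position"])
E
```

```text
clock: 6.05
position: [0.5262, -0.0682, 0.0815]
ee_rot: [3.078, 0.626, -0.001]
force: [-2.0, -3.9, 6.6]
width: 0.006
clock: 6.55
position: [0.5264, -0.0677, 0.0695]
ee_rot: [3.078, 0.626, -0.0]
force: [-1.9, -1.2, 5.9]
width: 0.008
clock: 7.05
position: [0.5273, -0.0675, 0.1122]
ee_rot: [3.078, 0.627, 0.004]
force: [-0.1, -0.0, -0.2]
width: 0.003
[ 0.52678658 -0.06762006  0.11144555]
```

View pics/top3.png

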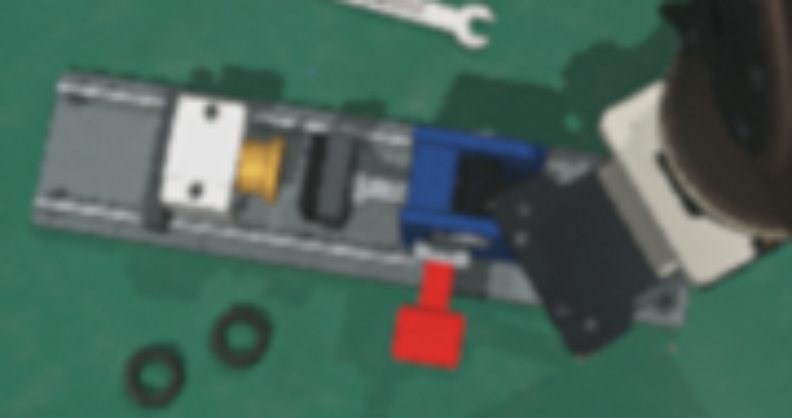

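The pad's front edge is at about x=303 in the crop, with roughly 11 mm left to the flange at x≈282. Stroke 3.

```bash
python3 -m pendant '[[[0,0,0.005],[0,0,0],0],[[0,0,0.004],[0,0,0],0],[[0,0,0.004],[0,0,0],0],[[0,0,0.004],[0,0,0],0],[[0,0,0.004],[0,0,0],0],[[0,0,0.004],[0,0,0],0],[[0,0,0.004],[0,0,0],0]]'; python3 -m pendant '[[[0,0,0.004],[0,0,0],0],[[0,0,0.004],[0,0,0],0],[[0,0,0.003],[0,0,0],0],[[0,0,0.001],[0,0,0],0]]';  python3 -m pendant '[[[0,0,-0.013],[0,0,0],0],[[0,0,-0.014],[0,0,0],0],[[0,0,-0.014],[0,0,0],0],[[0,0,0],[0,0,0],0]]'
python3 - <<'E'
from h import *
p,d=arm.get_image("top"); cv2.imwrite("pics/top4.png",cv2.resize(p[180:275,190:370,::-1],None,fx=4.4,fy=4.4)); print(arm.observe()["position"])
E
```

```text
clock: 7.98
position: [0.5261, -0.0683, 0.0814]
ee_rot: [3.078, 0.626, -0.001]
force: [-0.9, -3.5, 4.9]
width: 0.001
clock: 8.48
position: [0.5263, -0.0679, 0.0694]
ee_rot: [3.078, 0.626, -0.0]
force: [-1.3, -2.8, 6.1]
width: 0.008
clock: 8.98
position: [0.5273, -0.0675, 0.1123]
ee_rot: [3.078, 0.627, 0.004]
force: [0.4, 0.0, 0.5]
width: 0.003
[ 0.52677243 -0.0675896   0.1114353 ]
```

View pics/top4.png

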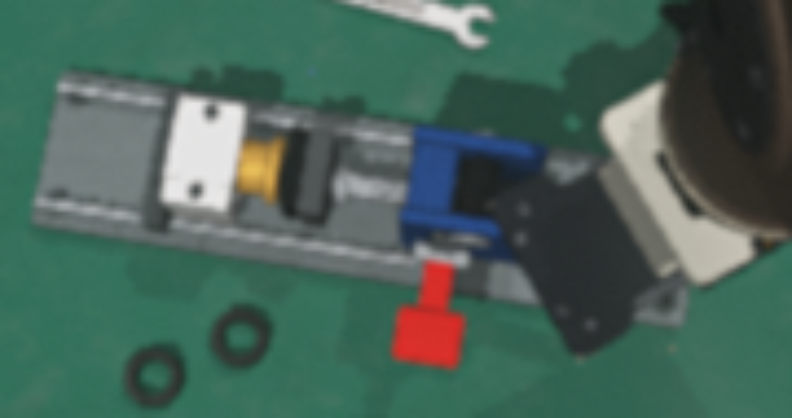

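The pad is now at the flange, and about 15 mm of bushing remains. Stroke 4, in short calls.

```bash
python3 -m pendant '[[[0,0,0.005],[0,0,0],0],[[0,0,0.004],[0,0,0],0],[[0,0,0.004],[0,0,0],0],[[0,0,0.004],[0,0,0],0]]'; python3 -m pendant '[[[0,0,0.004],[0,0,0],0],[[0,0,0.004],[0,0,0],0]]'
```

```text
clock: 9.52
position: [0.5261, -0.0683, 0.0933]
ee_rot: [3.078, 0.626, -0.001]
force: [-0.6, -3.0, 5.8]
width: 0.007
clock: 9.78
position: [0.526, -0.0689, 0.0855]
ee_rot: [3.078, 0.625, -0.002]
force: [-3.6, -5.1, 8.6]
width: 0.005
```

```bash
python3 -m pendant '[[[0,0,0.004],[0,0,0],0],[[0,0,0.004],[0,0,0],0]]'; python3 -m pendant '[[[0,0,0.004],[0,0,0],0],[[0,0,0.003],[0,0,0],0],[[0,0,0.001],[0,0,0],0]]'
```

```text
clock: 10.02
position: [0.526, -0.0689, 0.0776]
ee_rot: [3.078, 0.625, -0.001]
force: [-1.9, -4.1, 8.1]
width: 0.005
clock: 10.4
position: [0.5261, -0.0684, 0.0695]
ee_rot: [3.078, 0.625, -0.001]
force: [-1.9, -3.3, 7.9]
width: 0.006
```

```bash
python3 -m pendant '[[[0,0,-0.013],[0,0,0],0],[[0,0,-0.014],[0,0,0],0],[[0,0,-0.014],[0,0,0],0],[[0,0,0],[0,0,0],0]]'
python3 - <<'E'
from h import *
p,d=arm.get_image("top"); cv2.imwrite("pics/top5.png",cv2.resize(p[180:275,190:370,::-1],None,fx=4.4,fy=4.4)); print(arm.observe()["position"])
E
```

```text
clock: 10.9
position: [0.5273, -0.0674, 0.1122]
ee_rot: [3.078, 0.627, 0.004]
force: [0.0, 0.6, 1.0]
width: 0.003
[ 0.52674045 -0.06752934  0.11140072]
```

View pics/top5.png

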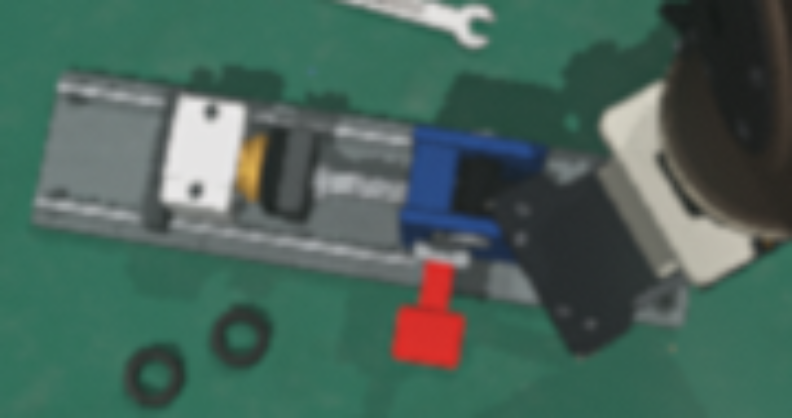

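Roughly 5 mm of bushing remains. Stroke 5 goes in careful steps.

```bash
python3 -m pendant '[[[0,0,0.005],[0,0,0],0],[[0,0,0.004],[0,0,0],0]]';  python3 -m pendant '[[[0,0,0.004],[0,0,0],0]]'
```

```text
clock: 11.2
position: [0.5261, -0.068, 0.1011]
ee_rot: [3.078, 0.626, -0.001]
force: [-0.8, -1.9, 4.6]
width: 0.002
clock: 11.32
position: [0.5261, -0.0683, 0.0972]
ee_rot: [3.078, 0.626, -0.001]
force: [-1.0, -2.9, 5.4]
width: 0.007
```

```bash
python3 -m pendant '[[[0,0,0.004],[0,0,0],0]]'
```

```text
clock: 11.45
position: [0.5261, -0.0685, 0.0934]
ee_rot: [3.078, 0.626, -0.001]
force: [-1.1, -4.3, 8.4]
width: 0.004
```

```bash
python3 -m pendant '[[[0,0,0.003],[0,0,0],0]]'
```

```text
clock: 11.58
position: [0.526, -0.0688, 0.0904]
ee_rot: [3.078, 0.625, -0.002]
force: [-2.4, -4.6, 7.6]
width: 0.01
```

```bash
python3 -m pendant '[[[0,0,0.003],[0,0,0],0]]'
```

```text
clock: 11.7
position: [0.5259, -0.069, 0.0875]
ee_rot: [3.078, 0.625, -0.002]
force: [-2.4, -5.5, 8.0]
width: 0.001
```

```bash
python3 -m pendant '[[[0,0,0.003],[0,0,0],0]]'
```

```text
clock: 11.82
position: [0.5259, -0.0691, 0.0845]
ee_rot: [3.077, 0.625, -0.002]
force: [-3.2, -5.9, 8.1]
width: 0.006
```

```bash
python3 -m pendant '[[[0,0,0.003],[0,0,0],0]]'
```

```text
clock: 11.95
position: [0.526, -0.0692, 0.0816]
ee_rot: [3.077, 0.624, -0.002]
force: [-2.6, -5.7, 9.3]
width: 0.004
```

```bash
python3 -m pendant '[[[0,0,0.002],[0,0,0],0]]'
```

```text
clock: 12.08
position: [0.5259, -0.0691, 0.0795]
ee_rot: [3.077, 0.624, -0.002]
force: [-3.4, -6.3, 8.5]
width: 0.006
```

```bash
python3 -m pendant '[[[0,0,0.002],[0,0,0],0]]'
```

```text
clock: 12.2
position: [0.5259, -0.0691, 0.0775]
ee_rot: [3.078, 0.624, -0.002]
force: [-3.0, -5.2, 9.5]
width: 0.006
```

```bash
python3 -m pendant '[[[0,0,0.002],[0,0,0],0]]'
```

```text
clock: 12.32
position: [0.526, -0.069, 0.0757]
ee_rot: [3.077, 0.624, -0.002]
force: [-3.2, -4.6, 10.9]
width: 0.009
```

```bash
python3 -m pendant '[[[0,0,0.001],[0,0,0],0]]'
```

```text
clock: 12.45
position: [0.526, -0.069, 0.0748]
ee_rot: [3.077, 0.625, -0.001]
force: [-3.3, -5.1, 11.1]
width: 0.007
```

```bash
python3 -m pendant '[[[0,0,0.001],[0,0,0],0]]'
```

```text
clock: 12.58
position: [0.5261, -0.069, 0.0739]
ee_rot: [3.077, 0.624, -0.001]
force: [-4.5, -5.1, 13.5]
width: 0.007
```

```bash
python3 -m pendant '[[[0,0,0.001],[0,0,0],0]]'
```

```text
clock: 12.7
position: [0.5261, -0.0689, 0.073]
ee_rot: [3.077, 0.625, -0.001]
force: [-3.6, -5.4, 14.2]
width: 0.0
```

```bash
python3 -m pendant '[[[0,0,0.001],[0,0,0],0],[[0,0,0],[0,0,0],0]]'
python3 - <<'E'
from h import *
print(arm.observe()["force"])
p,d=arm.get_image("top"); cv2.imwrite("pics/top6.png",cv2.resize(p[180:275,190:370,::-1],None,fx=4.4,fy=4.4)); print(arm.observe()["force"])
p,d=arm.get_image("scene"); cv2.imwrite("pics/scene6.png",cv2.resize(p[170:290,180:380,::-1],None,fx=4,fy=4,interpolation=cv2.INTER_CUBIC));print(arm.observe()["force"])
E
```

```text
clock: 12.95
position: [0.5261, -0.0689, 0.0721]
ee_rot: [3.077, 0.625, -0.001]
force: [-4.5, -4.9, 14.3]
width: 0.004
[-4.45720066 -4.88119281 14.25718563]
[-4.12745477 -3.97827482 14.93057013]
[-3.98364782 -4.34741339 14.61973342]
```

View pics/top6.png

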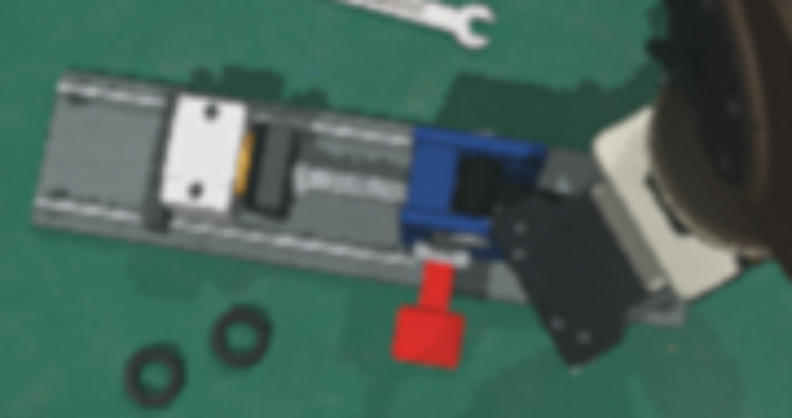

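View pics/scene6.png

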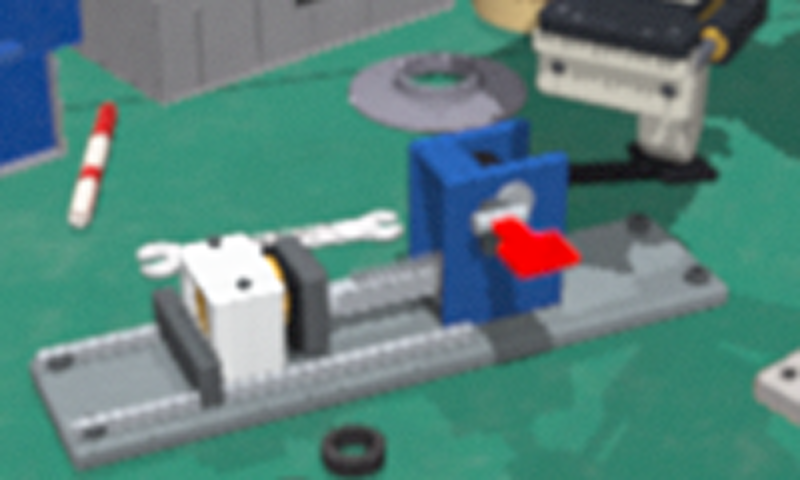

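The flange is home: only its 5 mm rim shows, and the trigger is firm at about 14.6 N, short of the stop. I add a touch more to reach mid-band, hold briefly, then come up.

```bash
python3 -m pendant '[[[0,0,0.0007],[0,0,0],0],[[0,0,0],[0,0,0],0],[[0,0,0],[0,0,0],0]]'
```

```text
clock: 13.42
position: [0.5261, -0.0689, 0.0715]
ee_rot: [3.077, 0.625, -0.001]
force: [-3.0, -5.0, 15.3]
width: 0.006
```

```bash
python3 -m pendant '[[[0,0,-0.013],[0,0,0],0],[[0,0,-0.014],[0,0,0],0],[[0,0,-0.014],[0,0,0],0],[[0,0,-0.02],[0,0,0],0],[[0,0,0],[0,0,0],0]]'
python3 - <<'E'
from h import *
p,d=arm.get_image("top"); cv2.imwrite("pics/top7.png",cv2.resize(p[180:275,190:370,::-1],None,fx=4.4,fy=4.4))
W,u,v=world("top",d,np.ones(d.shape,bool));col=p[v,u].astype(int)
red=(col[:,0]>140)&(col[:,1]<60)&(col[:,2]<60)&(u>270)&(u<310)&(v>=251)&(v<270)
print(cv2.minAreaRect((W[red,:2]*1000).astype(np.float32)))
print(shift([.485,.061,.125])[0],arm.observe()["position"])
# expected from trigger centre
e=np.array([.2656,.9641]);n=np.array([-e[1],e[0]]); q=(np.array([.485,.061])-[.527,-.067]); print(q@e,q@n)
E
```

```text
clock: 14.05
position: [0.5274, -0.0674, 0.1335]
ee_rot: [3.078, 0.627, 0.004]
force: [0.8, 0.0, -0.2]
width: 0.008
((485.0835266113281, 61.16177749633789), (29.264129638671875, 23.639421463012695), 83.86573791503906)
[ 0.01187318 -0.13454551  0.00747027] [ 0.52668482 -0.0674716   0.1325295 ]
0.11224959999999999 0.07448900000000004
```

View pics/top7.png

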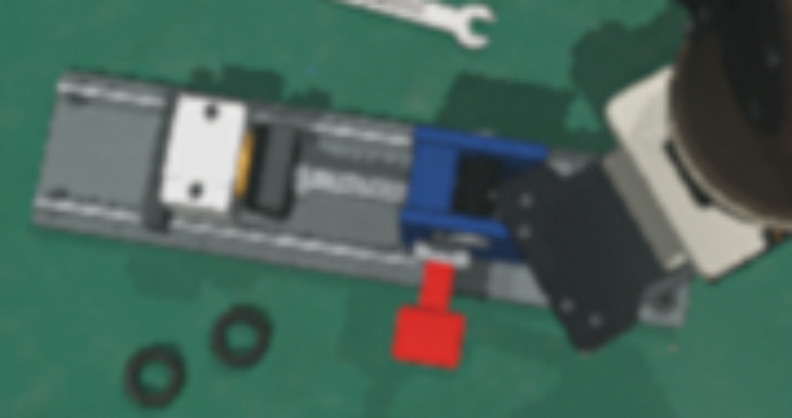

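```bash
python3 -m pendant '[[[0,-0.02,-0.015],[0,0,0],0],[[0.004,-0.04,0],[0,0,0],0],[[0.004,-0.04,0],[0,0,0],0],[[0.003,-0.035,0],[0,0,0],0],[[0,0,0.02],[0,0,0],0],[[0,0,0.02],[0,0,0],0],[[0,0,0.01],[0,0,0],0],[[0,0,0],[0,0,0],0]]'
python3 - <<'E'
from h import *
print(shift([.4845,.061,.086])[0])
p,d=arm.get_image("wrist"); cv2.imwrite("pics/wrist8.png",p[:,:,::-1])
E
```

```text
clock: 15.1
position: [0.4829, 0.0614, 0.0967]
ee_rot: [-3.078, -0.628, 0.002]
force: [-0.5, -0.7, 0.2]
width: 0.005
[0.00130873 0.0010013  0.01071685]
```

View pics/wrist8.png

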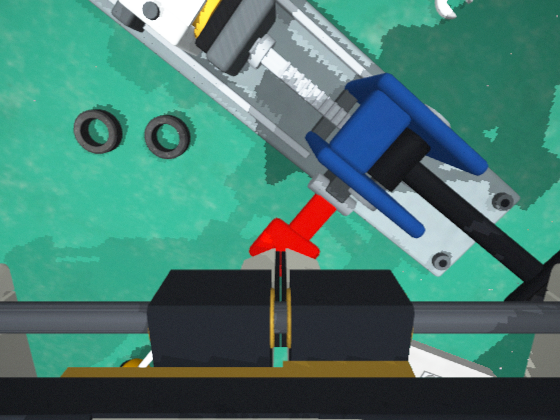

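The wrist view shows the fingertips at about (280,255) above the red plate. Now I press it.

```bash
python3 -m pendant '[[[0.001,0.001,0.01],[0,0,0],0],[[0,0,0.005],[0,0,0],0],[[0,0,0.004],[0,0,0],0],[[0,0,0.003],[0,0,0],0],[[0,0,0.002],[0,0,0],0]]'
```

```text
clock: 15.78
position: [0.4854, 0.0605, 0.0735]
ee_rot: [3.078, 0.626, 0.001]
force: [-4.7, -0.5, 21.8]
width: 0.003
```

```bash
python3 -m pendant '[[[0,0,0],[0,0,0],0],[[0,0,0],[0,0,0],0],[[0,0,0],[0,0,0],0]]'
python3 - <<'E'
from h import *
p,d=arm.get_image("wrist"); cv2.imwrite("pics/wrist9.png",p[:,:,::-1])
E
```

```text
clock: 16.15
position: [0.4854, 0.0605, 0.0738]
ee_rot: [3.078, 0.626, 0.002]
force: [-3.0, -0.1, 12.9]
width: 0.008
```

View pics/wrist9.png

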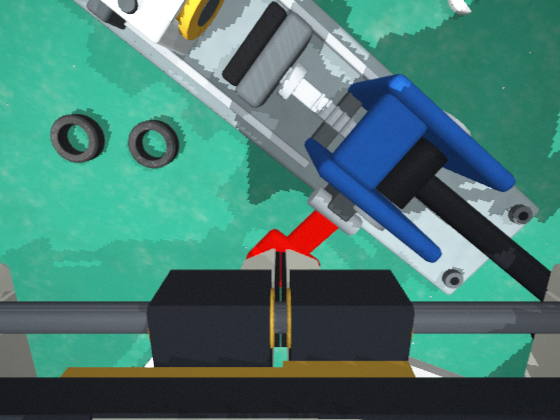

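The lever is down on its stop and the jaw is sliding back. I keep holding.

```bash
python3 -m pendant '[[[0,0,-0.0005],[0,0,0],0],[[0,0,0],[0,0,0],0],[[0,0,0],[0,0,0],0],[[0,0,0],[0,0,0],0],[[0,0,0],[0,0,0],0],[[0,0,0],[0,0,0],0],[[0,0,0],[0,0,0],0],[[0,0,0],[0,0,0],0],[[0,0,0],[0,0,0],0],[[0,0,0],[0,0,0],0]]';python3 -m pendant '[[[0,0,0],[0,0,0],0],[[0,0,0],[0,0,0],0],[[0,0,0],[0,0,0],0],[[0,0,0],[0,0,0],0],[[0,0,0],[0,0,0],0],[[0,0,0],[0,0,0],0]]'
python3 - <<'E'
from h import *
p,d=arm.get_image("wrist"); cv2.imwrite("pics/wrist10.png",p[:,:,::-1])
E
```

```text
clock: 17.45
position: [0.4853, 0.0605, 0.074]
ee_rot: [3.078, 0.626, 0.001]
force: [-2.2, -0.8, 8.7]
width: 0.005
clock: 18.2
position: [0.4853, 0.0604, 0.074]
ee_rot: [3.078, 0.626, 0.001]
force: [-1.8, -0.3, 8.7]
width: 0.004
```

View pics/wrist10.png

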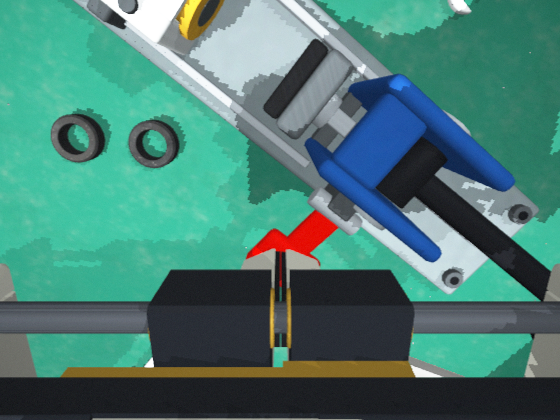

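The jaw looks back against the housing. I hold a little longer and check that it has stopped moving.

```bash
python3 -m pendant '[[[0,0,0],[0,0,0],0],[[0,0,0],[0,0,0],0],[[0,0,0],[0,0,0],0],[[0,0,0],[0,0,0],0],[[0,0,0],[0,0,0],0],[[0,0,0],[0,0,0],0],[[0,0,0],[0,0,0],0],[[0,0,0],[0,0,0],0]]'
python3 - <<'E'
from h import *
p,d=arm.get_image("wrist"); a=cv2.imread("pics/wrist10.png")[:,:,::-1]
print(np.abs(p[:240,150:400].astype(int)-a[:240,150:400]).mean())
p,d=arm.get_image("top"); a=np.load("top0.npz")["p"]
cv2.imwrite("pics/top11.png",cv2.resize(np.vstack([a[195:245,200:310,::-1],p[195:245,200:310,::-1]]),None,fx=5.5,fy=5.5))
E
```

```text
clock: 19.25
position: [0.4853, 0.0605, 0.074]
ee_rot: [3.078, 0.626, 0.001]
force: [-2.7, -0.4, 9.6]
width: 0.004
1.6765166666666667
```

View pics/top11.png

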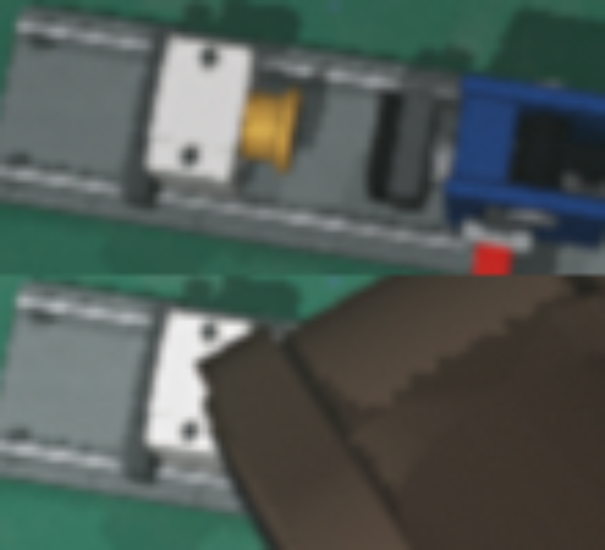

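The jaw is stationary in the wrist view; in the top view the arm hides it. I let go, retreat up and aside, and compare with the start.

```bash
python3 -m pendant '[[[0,0,-0.008],[0,0,0],0],[[0,0,-0.02],[0,0,0],0],[[0,0,-0.04],[0,0,0],0],[[0,0.02,-0.05],[0,0,0],0],[[0,0.05,-0.02],[0,0,0],0],[[0,0.05,0],[0,0,0],0],[[0,0.05,0],[0,0,0],0],[[0,0.04,0],[0,0,0],0],[[0,0,0],[0,0,0],0],[[0,0,0],[0,0,0],0]]'
python3 - <<'E'
from h import *
p,d=arm.get_image("top"); z=np.load("top0.npz");a=z["p"]
cv2.imwrite("pics/top12.png",cv2.resize(np.vstack([a[160:275,200:360,::-1],p[160:275,200:360,::-1]]),None,fx=2.6,fy=2.6))
e=np.array([.2656,.9641]);n=np.array([-e[1],e[0]])
for nm,P,D in(("0",a,z["d"]),("now",p,d)):
    W,u,v=world("top",D,np.ones(D.shape,bool));s=(W[:,:2]-[.527,-.067])@e*1000;t=(W[:,:2]-[.527,-.067])@n*1000
    k=(s>140)&(s<200)&(abs(t)<16)&(W[:,2]>.053)&(W[:,2]<.068);print(nm,"jaw top s",np.percentile(s[k],[3,50,97]))
    k=(s>185)&(s<219)&(abs(t)<14)&(W[:,2]>.035)&(W[:,2]<.061);print(nm,"brass s",k.sum(),np.percentile(s[k],[3,97]) if k.any() else "")
    k=(abs(s)<15)&(abs(t)<17)&(W[:,2]>.06)&(W[:,2]<.13);print("trig z",k.sum(),np.median(W[k,2]) if k.any() else "")
    k=(np.abs(W[:,:2]-[.485,.061]).max(1)<.01)&(W[:,2]<.1);print("rel z",k.sum(),np.median(W[k,2]) if k.any() else "")
p,d=arm.get_image("scene"); cv2.imwrite("pics/scene12.png",cv2.resize(p[150:310,160:400,::-1],None,fx=3.2,fy=3.2,interpolation=cv2.INTER_CUBIC))
s=arm.observe();print(s["position"],s["force"],s["clock"])
E
```

```text
clock: 20.6
position: [0.5668, -0.1322, 0.2113]
ee_rot: [-3.078, -0.627, 0.001]
force: [0.9, 0.7, 0.5]
width: 0.006
0 jaw top s [145.91239256 156.78551546 167.60038454]
0 brass s 107 [200.7716002  218.59057755]
trig z 244 0.10840102081446165
rel z 106 0.08316147823457976
now jaw top s [146.06558799 156.87617573 167.79735597]
now brass s 33 [215.62911277 218.75386176]
trig z 243 0.10825739253442365
rel z 106 0.08323211618819706
[ 0.5668312  -0.13141457  0.21159234] [-0.91261372  0.35653878  0.37642125] 20.7
```

View pics/top12.png

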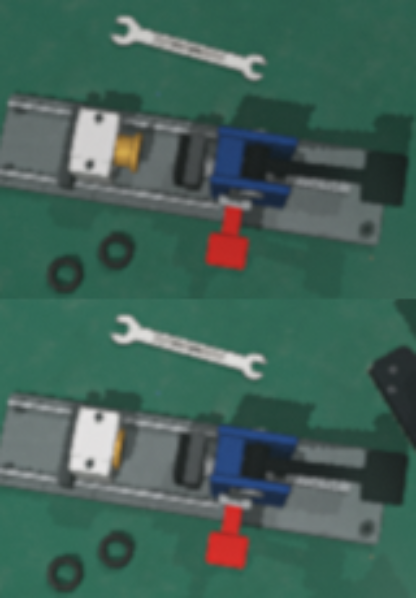

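View pics/scene12.png

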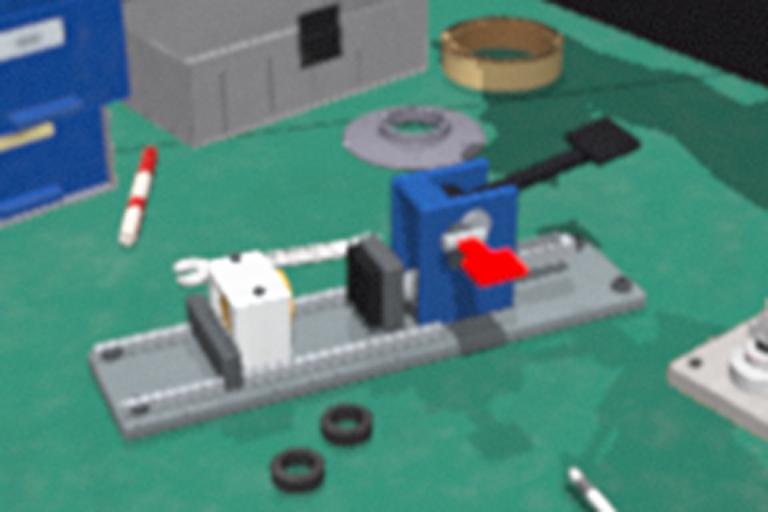

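The jaw is back to within 0.2 mm of its start position, both levers are up, and the flange is home. The seals and spanner look unmoved.

```bash
python3 -c "
from cell import arm
print(arm.sign_off())"
```

```text
the job is handed in; nothing more can be done
None
```

The bushing is pressed home, the jaw is fully back, and the job is handed in at about 20.7 s. `sign_off` gives no verdict.

- **Pressing:** I pumped the trigger four full strokes, then a fifth in small steps. The trigger went firm near the end of that stroke. I stopped at about 15.3 N, roughly 4 mm short of the hard stop, held it briefly and let go.
- **Release:** I held the red lever on its stop for about 3.5 s until the jaw stopped moving, then let go and moved the arm clear. The wrist force peaked at about 22 N as the lever met its stop, above the 4 to 6 N expected but well under the limits.

**Last checks, compared with the first picture:**
- **Jaw:** within 0.2 mm of its starting position.
- **Levers:** trigger plate at 108 mm and release plate at 83 mm, both the same as at the start.
- **Flange:** only a rim about 4 to 5 mm deep shows in front of the block, which matches the 5 mm flange being home.
- **Loose parts:** the seals and spanner look unmoved by eye; I did not measure them.
- **Robot:** clear of everything, with wrist force at noise level.

The pad's actual force on the flange could not be measured. I judged "tight" only from the trigger force falling in the 13 to 18 N band. No check failed or disagreed.

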